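Third hand for the last wall of a gingerbread house

ROBOT

A 7-joint arm with a two-finger parallel gripper is mounted at the origin on the work surface. World frame = base frame: x ahead of the robot, y to its left, z up, the work surface at z = 0. Lengths are in m, angles in rad, forces in N, time in s.
With the tool pointing down it reaches from about 0.35 to 0.9 m from the base axis. Payload 8.1 kg.
Tool frame: the origin (TCP) lies on the centre line of the jaws, within the pads' length; the fingertips stand 17 mm ahead of it and the grasp point (between the pads) lies 2 mm behind it; z points along the fingers, y is the direction in which the jaws open and shut (so a half turn about z gives the same grasp; the last joint's range is limited). The gripper opens to 92 mm and grips with 3 to 60 N. Pads are 19 mm wide; open, the fingers measure 130 mm over their backs; the gripper's body (75 mm by 190 mm) begins 47 mm behind the grasp point.
Start: joints at [1.112, 0.434, 0.025, 1.573, -0.012, 1.134, -0.075], TCP at [0.218, -0.586, 0.244] pointing down, gripper open.
Joint ranges: [-2.62, 2.62], [-0.44, 2.09], [-1.27, 1.32], [0.08, 2.57], [-1.32, 4.46], [0.12, 2], [-2.74, 2.74]. Speed limits (rad/s): [2.22, 2.22, 3.01, 3.01, 3.14, 3.14, 3.14].

INTERFACE

Orientations are given as a rotation vector (axis times angle).
In Python, from cell import arm, imaging, job gives the robot as it stands.
- The arm moves only by the tool jog_arm, never from a script. Its argument "moves" is a list of rows, each an object with "fingers": the closure, from -1 (fully open) to 1 (shut); "xyz": the shift along the tool's x, y, z in cm, a list of three; "angular": the turn, a rotation vector about the tool's x, y, z in rad, a list of three. In form: [{"fingers": fingers, "xyz": [dx, dy, dz], "angular": [ax, ay, az]}, ...]. A call has 1 to 12 rows; each row is the pose to reach, as a shift and turn from the pose commanded when the call began, along the tool's axes at that moment; what a row does not reach only later rows make up. A row lasts 1/8 s, in which the tool goes at most 62.5 mm and 10.7 degrees, less where a joint would pass 70% of its speed; a pose out of reach is approached as far as the arm can. A call with a gripper value outside its range is refused whole. The fingers move at their own pace and stop on an object; "grip_force" is the grip in N (left out, the last holds). Time passes only in rows, so rows that repeat a pose let the fingers close. It gives the time, the measured TCP pose, the force and the opening at its end, in the units of the state.
- arm.observe(): the state, without advancing time (a new reading comes with each control period).
- imaging.get_image(name): name is "scene" or "top" or "wrist"; returns the picture (384x512x3 uint8, red, green, blue); there is no depth.
- imaging.camera_params(name): a dict with "fx", "fy", "cx", "cy" (pixels), "rvec" (rotation vector, rad) and "tvec" (3), from world to camera coordinates, as OpenCV has them; the wrist camera has in their place "hand_eye" (4x4, takes a point from camera to tool coordinates, whose origin is the TCP and whose axes are the flange's). Camera axes: x right, y down, z forward; pixel columns grow to the right and rows downward; lengths in m; the calibration is good to about 2 mm. A picture is of the moment at which its call begins: read the wrist's pose just before it. camera_params takes no time and is no camera call.
- job.sign_off(): hands the job in, once; it reports no verdict.
The state is a dict: "clock": time; "joints": joint angles; "dq": joint speeds; "joint_efforts": joint torques, N m; "position": TCP position; "ee_rot": TCP orientation; "force": force on the tool from outside, world axes, zero at the start; "ft_torque": the same for the moment, N m; "width": opening from 0.0 (shut) to 1.0 (fully open).
Only numpy, scipy, OpenCV 4.12 (cv2) and the standard library are available. Lean on these libraries where they do the work, as an engineer would, in place of code of your own. Each camera call takes 0.05 s, during which the arm holds its last target. There are 200 camera calls.

TASK

The gingerbread house still lacks its side wall on the robot's side: take that wall (the one with two windows) out of the wire rack, stand it upright on the cake board and press it flush against the edges of both gables, its ends level with theirs. Hold it there with a light, steady push of about 6 N, kept up for three seconds or so, so that I can pipe icing into the corners; gingerbread cracks under a hard shove, and my other things should stay where they are. Do not let go: finish while still holding the wall against the house with that push.

Things in the scene. Friction and masses are not known exactly. Their poses are not given: they have to be found in the camera images.
- side_wall: the side wall to be held: brown gingerbread panel on its long edge in one of the rack's three slots, 160 mm long (own y), 10 mm thick (own x), 80 mm high (own z), about 0.09 kg, with two window holes 30 wide x 28 mm high centred 45 mm either side of the middle at half height, solid between them. Faces and ends are alike. Origin: middle of its lower edge
- roof_panel_1: a roof panel that stays in the rack: plain gingerbread without holes, 200 mm long (own y), 10 mm thick (own x), 90 mm high (own z); origin in the middle of its lower edge
- roof_panel_2: the second roof panel, the same; stays in the rack
- rack: fixed steel wire rack with three slots 56 mm apart along its own x; each slot lies along the rack's own y between two wire arches 80 mm wide and 47 mm high, with about 1.5 mm of play each side of a panel. The panels stand 11 mm above the worktop and come out straight upwards. Origin: centre of its foot, on the worktop
- cake_board: fixed white cake board, 200 mm (own x) x 260 mm (own y), its top 16 mm above the worktop; origin on the worktop under its centre
- house: fixed half-built house on the cake board, no roof, open on top and on its own -x side (within 20 deg of facing the robot). Gables at own y = -75 and +75 mm, 10 mm thick, own x -50 to +50 mm, 80 mm high at the eaves, rising 45 deg to 130 mm at x = 0; far wall at own x 50 to 60 mm. Origin: centre of the footprint on the board's top. Rigid: force rises steeply after contact; cracks above 20 N
- wall_seat (a point): the place for the side wall: where the origin of side_wall belongs when the wall stands on the cake board with its inner face against the near edges of both gables and its ends level with the outer faces of the gables (house own x = -55 mm, y = 0, z = 0; axes as the house's; +x points into the house)
- pearl_jar: closed clear jar with metal cap, 48 mm wide, 75 mm high, on the worktop between board and rack; leave it; origin under its centre
- nozzle: small steel piping nozzle, 26 mm wide, 42 mm high; leave it; origin under its centre
- nozzle_wide: larger steel piping nozzle, 34 mm wide, 50 mm high; leave it; origin under its centre
- cutter: steel ring cutter, 70 mm wide, 35 mm high; leave it; origin under its centre
- bowl: white bowl with sugar balls, 124 mm wide, 50 mm high; leave it; origin under its centre
- brush: flat pastry brush with blue handle, 175 mm long, 12 mm high, lying on the worktop between board and rack; leave it; origin underneath, 75 mm from the bristle tips
- palette_knife: palette knife with wooden handle, 290 mm long, 20 mm high, lying at the far edge of the work area; leave it; origin underneath, near its middle
Mind the look-alikes: they are no part of the job. Leave any green or red look-alike of the side_wall alone.

How it is judged:
On the way, in this order (a step that is already met when the one before it is completed fails the run):
1. the side wall is lifted clear of the wire rack (height (world z) of side_wall above 0.06 m), for 0.1 s.
2. the wall stands in its place and is pressed steadily against the gables with 3 to 10 N for two seconds (x of side_wall in the frame of wall_seat between -0.003 and 0.003 m and y of side_wall in the frame of wall_seat between -0.005 and 0.005 m and z of side_wall in the frame of wall_seat between -0.003 and 0.003 m and angle between the x axis of side_wall and the x axis of wall_seat, either way round below 0.025 rad and angle between side_wall's own z axis and vertical below 0.05 rad and contact force between side_wall and house between 3 and 10 N and contact force between the fingers and side_wall above 1 N), for 2 s.
At the end, for the whole second after the job is handed in: The side wall stands on the cake board in its place (within 3 mm across the joint, 5 mm along the house, its foot within 3 mm of the board's top), parallel to the gable edges within 0.025 rad and upright within 0.05 rad, pressed against the house with 3 to 10 N by the gripper still touching it (all of step 2); the arm keeps its last pose, push and grip.
It fails at once if the wall is shoved against the house with more than 20 N (the gingerbread cracks) (contact force between side_wall and house above 20 N).
It fails at once if the house is struck hard by the robot (contact force between the arm and house above 20 N).
It fails at once if a roof panel, jar, nozzle, cutter, bowl, brush or palette knife is displaced (distance of any of roof_panel_1, roof_panel_2, pearl_jar, nozzle, nozzle_wide, cutter, bowl, brush, palette_knife from where it was at the start of the episode above 0.025 m).
It also fails if it takes over 58 s, if anything falls off the work surface, if the arm or the gripper's body presses on something with over 40 N, if the wrist force passes 120 N, or if a joint passes its speed limit or range.

## Working session

There is one attempt and no reset: what is moved stays moved. The work goes in short steps, Python scripts to look and compute and a tool call to move; the robot and the scene stay as the last step left them, time stands still between calls to the robot, and variables do not carry over. Pictures are saved under pics/ and viewed, about 8 in all and at most 12, crops included, and the job is handed in when it is done.

Besides the shell and the picture viewer there is one more tool, called after ">>>" as a command line: name --argument value ..., lists and objects as JSON in quotes. jog_arm: Moves the arm, as the interface text tells. Its arguments: {"type":"object","properties":{"moves":{"type":"array"},"grip_force":{"type":"number"}},"required":["moves"]}

```bash
ls; mkdir -p pics; python3 - <<'E'
from cell import arm, imaging, job
import cv2
s=arm.observe(); print(s)
for n in("scene","top"):
    cv2.imwrite(f"pics/{n}0.png",imaging.get_image(n)[:,:,::-1]); print(n,imaging.camera_params(n))
print(imaging.camera_params("wrist"))
E
```

```text
pics
{'clock': 0.0, 'joints': array([ 1.1124246 ,  0.43517234,  0.02494682,  1.57408838, -0.01160844,
        1.13400632, -0.07512816]), 'dq': array([-4.39890796e-05, -4.66615311e-04,  2.55424446e-04, -9.60536778e-04,
        3.52752708e-04, -1.46704706e-04,  1.03821496e-03]), 'joint_efforts': array([-7.84343192e-04, -6.67856169e+01,  9.85011309e-01, -3.14462149e+01,
       -6.05906406e-02,  4.30363964e-02,  2.39827123e-04]), 'position': array([ 0.2174929 , -0.58542042,  0.24297948]), 'ee_rot': array([-3.09058354e+00, -5.55520361e-01,  6.08403385e-04]), 'force': array([-0.72468676, -0.30170923,  0.27645246]), 'ft_torque': array([-0.01901376, -0.03822224,  0.01148087]), 'width': 0.9913233331201975}
scene {'fx': 499.16990435248294, 'fy': 499.16990435248294, 'cx': 253.79253551008077, 'cy': 194.98978067315457, 'rvec': array([ 2.19118415,  1.15699353, -0.41962066]), 'tvec': array([-0.24116176, -0.34345806,  1.47222986])}
top {'fx': 438.3853562420676, 'fy': 438.3853562420676, 'cx': 253.76445179367425, 'cy': 197.70341288523494, 'rvec': array([ 2.16973287, -2.14440612,  0.13217255]), 'tvec': array([-0.07451618,  0.54201492,  1.22105284])}
{'fx': 317.8725389574474, 'fy': 317.8725389574474, 'cx': 253.3216723449966, 'cy': 191.4081762561295, 'hand_eye': array([[-2.01770358e-04, -9.54398929e-01, -2.98534159e-01,
         8.15015863e-02],
       [ 9.99999661e-01, -4.31011398e-04,  7.02052078e-04,
        -8.27975129e-04],
       [-7.98709377e-04, -2.98533916e-01,  9.54398692e-01,
        -1.41831060e-01],
       [ 0.00000000e+00,  0.00000000e+00,  0.00000000e+00,
         1.00000000e+00]])}
```

View pics/scene0.png

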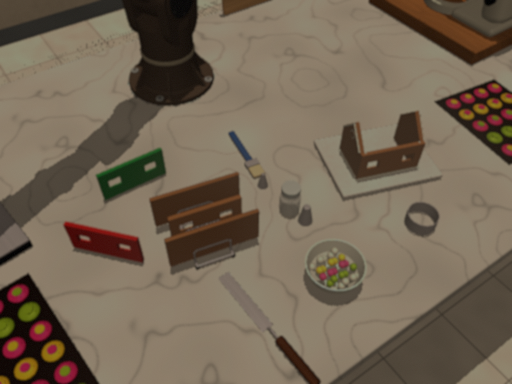

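View pics/top0.png

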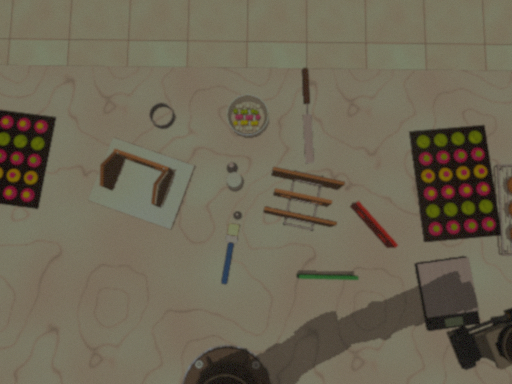

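Candidates for the side wall:
- Green lookalike: scene (130,173), top (327,275).
- Red lookalike: scene (103,241), top (373,225).
- Plain roof panels: top (308,177) and (300,217).
- Shorter brown panel in the middle slot: scene (205,213), top (302,198).

I choose the middle brown one and will check it in a close crop.

```bash
python3 - <<'E'
import cv2,numpy as np
a=cv2.imread("pics/scene0.png")[165:275,140:270]; b=cv2.imread("pics/top0.png")
z=lambda i,w,h:cv2.resize(i,(w,h),interpolation=cv2.INTER_CUBIC)
r1=np.hstack([z(b[135:235,85:205],360,300),z(b[155:235,250:355],394,300)])
r1=z(r1,754,300)
r2=np.hstack([z(a,354,300),z(cv2.imread("pics/scene0.png")[100:200,310:443],400,300)])
cv2.imwrite("pics/crop1.png",np.vstack([cv2.convertScaleAbs(r1,alpha=1.5),cv2.convertScaleAbs(r2,alpha=1.5)]))
E
```

```text
(no output)
```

View pics/crop1.png

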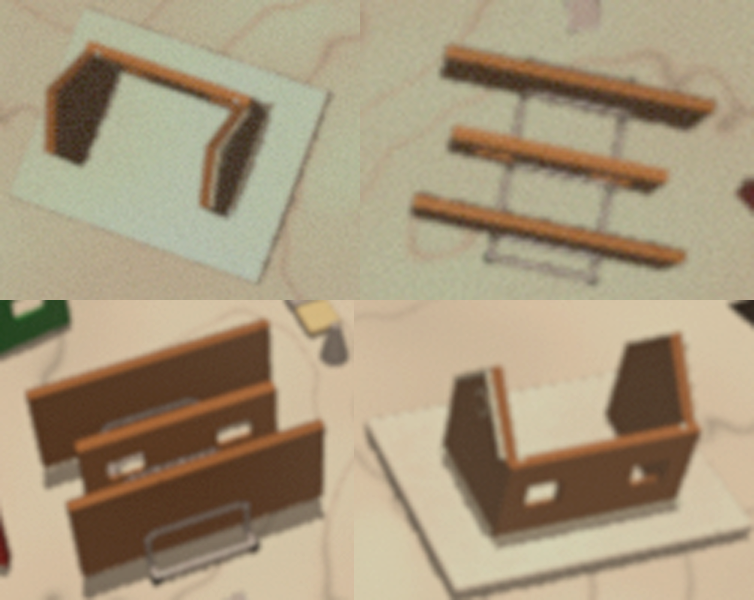

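The crop confirms it: the middle-slot panel (scene ~205,213) is brown, shorter and has two windows, and its neighbours are plain. The house opens towards the bottom of the top image. Next, rough poses from the top camera.

```bash
cat > h.py <<'E'
from cell import arm, imaging, job
import numpy as np, cv2
from scipy.spatial.transform import Rotation as R
def ray(n,uv,pose=None):
    p=imaging.camera_params(n); d=np.array([(uv[0]-p['cx'])/p['fx'],(uv[1]-p['cy'])/p['fy'],1])
    if n=='wrist':
        T=np.eye(4);T[:3,:3]=R.from_rotvec(pose[1]).as_matrix();T[:3,3]=pose[0];T=T@p['hand_eye'];return T[:3,3],T[:3,:3]@d
    M=R.from_rotvec(p['rvec']).as_matrix();return -M.T@p['tvec'],M.T@d
def atz(n,uv,z,pose=None):
    c,d=ray(n,uv,pose);return c+d*(z-c[2])/d[2]
def proj(n,P,pose=None):
    p=imaging.camera_params(n);P=np.atleast_2d(P)
    if n=='wrist':
        T=np.eye(4);T[:3,:3]=R.from_rotvec(pose[1]).as_matrix();T[:3,3]=pose[0];T=np.linalg.inv(T@p['hand_eye']);q=P@T[:3,:3].T+T[:3,3]
    else: q=P@R.from_rotvec(p['rvec']).as_matrix().T+p['tvec']
    return np.c_[p['fx']*q[:,0]/q[:,2]+p['cx'],p['fy']*q[:,1]/q[:,2]+p['cy']]
E
python3 - <<'E'
from h import *
l=atz('top',(250+93/3.752,155+134/3.75),.091);r=atz('top',(250+306/3.752,155+177/3.75),.091)
print('wall',l,r,(l+r)/2,np.linalg.norm(l-r))
for n,u,z in(('rack foot near-left top',(250+130/3.752,155+258/3.75),0),('jar',(234,182),.075),('nozzle',(232,167),.042),
 ('house far-left',(85+90/3,135+43/3),.096),('house far-right',(85+249/3,135+100/3),.096),
 ('gable L apex',(85+48/3,135+93/3),.146),('gableL eave',(85+50/3,135+152/3),.096),('gableR eave',(85+205/3,135+205/3),.096),('eaveRfoot',(85+230/3,135+215/3),.016),('eaveLfoot',(85+83/3,135+164/3),.016)):
  print(n,atz(n and 'top',u,z))
E
```

```text
wall [ 0.55559597 -0.12552001  0.091     ] [ 0.52584812 -0.28044205  0.091     ] [ 0.54072204 -0.20298103  0.091     ] 0.157752249709587
rack foot near-left top [ 0.47136091 -0.15907322  0.        ]
jar [ 0.5810261  -0.01278987  0.075     ]
nozzle [ 0.62977044 -0.00471991  0.042     ]
house far-left [0.6649468  0.31575798 0.096     ]
house far-right [0.61345963 0.16776664 0.096     ]
gable L apex [0.60810799 0.33393807 0.146     ]
gableL eave [0.56331686 0.34699008 0.096     ]
gableR eave [0.5165043  0.20411064 0.096     ]
eaveRfoot [0.51575695 0.19817412 0.016     ]
eaveLfoot [0.56377393 0.34258993 0.016     ]
```

>>> jog_arm --moves '[{"fingers":-1,"xyz":[43.6,-24.6,-0.7],"angular":[0,0,-1.02]},{"fingers":-1,"xyz":[43.6,-24.6,-0.7],"angular":[0,0,-1.02]},{"fingers":-1,"xyz":[43.6,-24.6,-0.7],"angular":[0,0,-1.02]},{"fingers":-1,"xyz":[43.6,-24.6,-0.7],"angular":[0,0,-1.02]},{"fingers":-1,"xyz":[43.6,-24.6,-0.7],"angular":[0,0,-1.02]},{"fingers":-1,"xyz":[43.6,-24.6,-0.7],"angular":[0,0,-1.02]},{"fingers":-1,"xyz":[43.6,-24.6,-0.7],"angular":[0,0,-1.02]},{"fingers":-1,"xyz":[43.6,-24.6,-0.7],"angular":[0,0,-1.02]},{"fingers":-1,"xyz":[43.6,-24.6,-0.7],"angular":[0,0,-1.02]},{"fingers":-1,"xyz":[43.6,-24.6,-0.7],"angular":[0,0,-1.02]},{"fingers":-1,"xyz":[43.6,-24.6,-0.7],"angular":[0,0,-1.02]},{"fingers":-1,"xyz":[43.6,-24.6,-0.7],"angular":[0,0,-1.02]}]'

```text
clock: 1.6
position: [0.54, -0.2048, 0.2507]
ee_rot: [2.429, 1.992, -0.001]
force: [-0.7, 0.8, 0.2]
width: 0.999
```

```bash
python3 - <<'E'
from h import *
s=arm.observe(); im=imaging.get_image('wrist'); cv2.imwrite('pics/w1.png',im[:,:,::-1]); np.savez('w1.npz',p=s['position'],r=s['ee_rot'])
print(s['clock'],s['position'],s['ee_rot'],s['joints'],s['force'])
l=cv2.resize(im[:,:,::-1],(768,576),interpolation=cv2.INTER_CUBIC);cv2.imwrite('pics/w1b.png',cv2.convertScaleAbs(l,alpha=1.4))
E
```

```text
1.6 [ 0.53996294 -0.20483471  0.25071486] [ 2.42943426e+00  1.99158628e+00 -8.26149478e-04] [ 0.52922599  0.38089828 -0.35548971  1.65904657  0.14428285  1.12767699
 -0.06235234] [-0.6760829   0.83094263  0.23112144]
```

View pics/w1b.png

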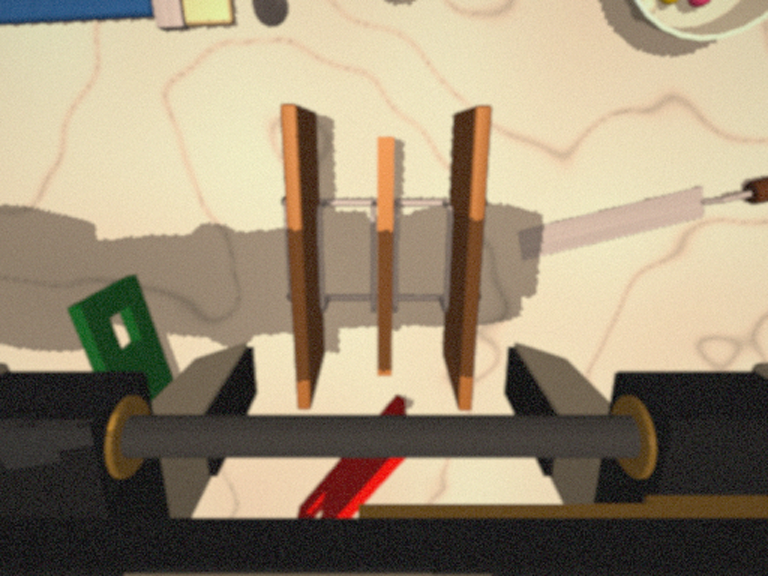

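```bash
python3 - <<'E'
from h import *
d=np.load('w1.npz');pose=(d['p'],d['r'])
a=atz('wrist',(386.5/1.5,137/1.5),.091,pose);b=atz('wrist',(384.5/1.5,375.5/1.5),.091,pose)
M=R.from_rotvec(d['r']).as_matrix()
print(a,b,(a+b)/2,np.linalg.norm(a-b)); v=a-b;print('wall dir angle',np.arctan2(v[1],v[0]),'tool x ang',np.arctan2(M[1,0],M[0,0]), M[:,2])
print('tool delta of wall mid from tcp',M.T@((a+b)/2-d['p']))
for x in (301,318,451,467): pass
for u in((290,104),(304,408),(482,107),(465,408)): print(M.T@(atz('wrist',(u[0]/1.5,u[1]/1.5),.101,pose)-d['p']))
E
```

```text
[ 0.55999149 -0.12494984  0.091     ] [ 0.52781079 -0.2818292   0.091     ] [ 0.54390114 -0.20338952  0.091     ] 0.1601459661101805
wall dir angle 1.3684727017671179 tool x ang 1.3733646793133791 [-3.02126558e-04 -4.61090855e-04 -9.99999848e-01]
tool delta of wall mid from tcp [0.00227128 0.00361109 0.15971298]
[ 0.10034326 -0.05138169  0.14967414]
[-0.09764841 -0.0528859   0.1497757 ]
[0.09872025 0.05851378 0.14965235]
[-0.0977413   0.05924643  0.14975267]
```

>>> jog_arm --moves '[{"fingers":0.04,"xyz":[0.23,0.36,5],"angular":[0,0,0.005]},{"fingers":0.04,"xyz":[0.23,0.36,8],"angular":[0,0,0.005]},{"fingers":0.04,"xyz":[0.23,0.36,8],"angular":[0,0,0.005]},{"fingers":0.04,"xyz":[0.23,0.36,8],"angular":[0,0,0.005]},{"fingers":0.04,"xyz":[0.23,0.36,8],"angular":[0,0,0.005]},{"fingers":0.04,"xyz":[0.23,0.36,8],"angular":[0,0,0.005]}]'

```text
clock: 2.4
position: [0.5452, -0.2021, 0.1719]
ee_rot: [2.431, 1.987, 0.001]
force: [0.1, -0.3, -0.1]
width: 0.49
```

>>> jog_arm --moves '[{"fingers":0.04,"xyz":[-0.15,-0.1,3],"angular":[0,0,0]},{"fingers":0.04,"xyz":[-0.15,-0.1,5],"angular":[0,0,0]},{"fingers":0.04,"xyz":[-0.15,-0.1,6],"angular":[0,0,0]},{"fingers":0.04,"xyz":[-0.15,-0.1,6],"angular":[0,0,0]},{"fingers":0.04,"xyz":[-0.15,-0.1,6],"angular":[0,0,0]}]'

```text
clock: 3.02
position: [0.5441, -0.2032, 0.1116]
ee_rot: [2.431, 1.988, 0.001]
force: [0.5, 0.6, -0.4]
width: 0.481
```

```bash
python3 - <<'E'
from h import *
s=arm.observe(); im=imaging.get_image('wrist');  s2=arm.observe()
print(s['position'],s2['position'],s2['ee_rot'],s2['force'])
M=R.from_rotvec(s2['ee_rot']).as_matrix();print('toolx',np.arctan2(M[1,0],M[0,0]),M[:,2])
cv2.imwrite('pics/w2.png',cv2.convertScaleAbs(cv2.resize(im[:,:,::-1],(768,576),interpolation=cv2.INTER_CUBIC),alpha=1.4))
E
```

```text
[ 0.54406495 -0.20320356  0.11161687] [ 0.54406885 -0.20325756  0.11165439] [2.43111261e+00 1.98772755e+00 1.27412552e-03] [ 0.14228911 -0.77437629 -0.45301799]
toolx 1.3707862355751494 [ 1.45784005e-03 -5.01036369e-04 -9.99998812e-01]
```

View pics/w2.png

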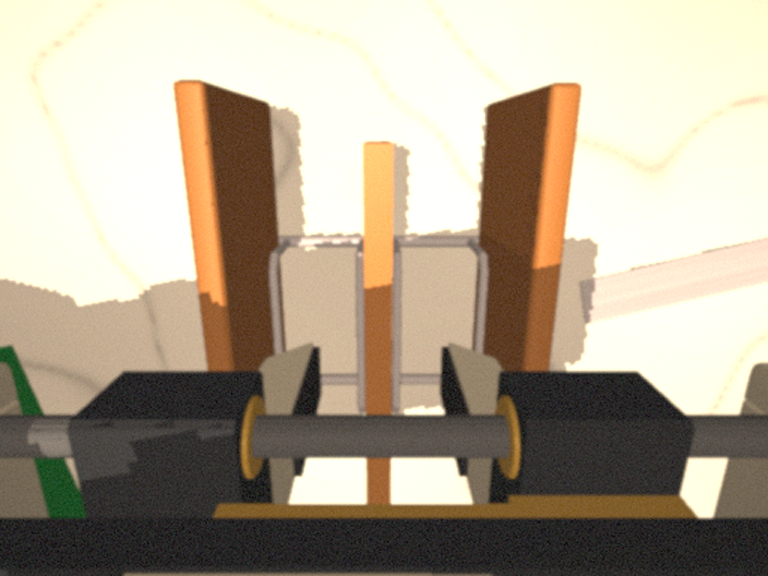

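The wall (x≈379 at 768 scale) is centred between the fingers (319 and 443), and both roof panels are clear. Going down and gripping.

>>> jog_arm --moves '[{"fingers":0.04,"xyz":[0,0,2],"angular":[0,0,0]},{"fingers":0.04,"xyz":[0,0,4.15],"angular":[0,0,0]},{"fingers":0.04,"xyz":[0,0,4.15],"angular":[0,0,0]},{"fingers":0.04,"xyz":[0,0,4.15],"angular":[0,0,0]},{"fingers":1,"xyz":[0,0,4.15],"angular":[0,0,0]},{"fingers":1,"xyz":[0,0,4.15],"angular":[0,0,0]},{"fingers":1,"xyz":[0,0,4.15],"angular":[0,0,0]},{"fingers":1,"xyz":[0,0,4.15],"angular":[0,0,0]},{"fingers":1,"xyz":[0,0,4.15],"angular":[0,0,0]}]' --grip_force 20

```text
clock: 4.2
position: [0.5435, -0.2032, 0.0693]
ee_rot: [2.432, 1.988, -0.0]
force: [-0.0, 0.3, 1.5]
width: 0.105
```

>>> jog_arm --moves '[{"fingers":1,"xyz":[0,0,-1],"angular":[0,0,0]},{"fingers":1,"xyz":[0,0,-3],"angular":[0,0,0]},{"fingers":1,"xyz":[0,0,-6],"angular":[0,0,0]},{"fingers":1,"xyz":[0,0,-10],"angular":[0,0,0]},{"fingers":1,"xyz":[0,0,-14],"angular":[0,0,0]},{"fingers":1,"xyz":[0,0,-17],"angular":[0,0,0]},{"fingers":1,"xyz":[0,0,-17],"angular":[0,0,0]},{"fingers":1,"xyz":[0,0,-17],"angular":[0,0,0]}]'

```text
clock: 5.2
position: [0.5429, -0.2031, 0.2388]
ee_rot: [-2.432, -1.988, 0.001]
force: [-0.0, 0.3, 0.1]
width: 0.105
```

>>> jog_arm --moves '[{"fingers":1,"xyz":[5,-2.4,-2.1],"angular":[0,0,0.02]},{"fingers":1,"xyz":[10,-4.8,-2.1],"angular":[0,0,0.03]},{"fingers":1,"xyz":[15,-7.2,-2.1],"angular":[0,0,0.04]},{"fingers":1,"xyz":[20,-9.6,-2.1],"angular":[0,0,0.06]},{"fingers":1,"xyz":[25,-12,-2.1],"angular":[0,0,0.07]},{"fingers":1,"xyz":[30,-14.4,-2.1],"angular":[0,0,0.08]},{"fingers":1,"xyz":[35,-16.8,-2.1],"angular":[0,0,0.1]},{"fingers":1,"xyz":[40,-19.2,-2.1],"angular":[0,0,0.116]},{"fingers":1,"xyz":[43.5,-20.8,-2.1],"angular":[0,0,0.116]},{"fingers":1,"xyz":[43.5,-20.8,-2.1],"angular":[0,0,0.116]},{"fingers":1,"xyz":[43.5,-20.8,-2.1],"angular":[0,0,0.116]},{"fingers":1,"xyz":[43.5,-20.8,-2.1],"angular":[0,0,0.116]}]'

```text
clock: 6.7
position: [0.4264, 0.263, 0.2597]
ee_rot: [2.545, 1.841, -0.002]
force: [0.8, -0.0, -1.1]
width: 0.106
```

```bash
python3 - <<'E'
from h import *
s=arm.observe(); im=imaging.get_image('wrist'); cv2.imwrite('pics/w3.png',im[:,:,::-1]); np.savez('w3.npz',p=s['position'],r=s['ee_rot'])
print(s['clock'],s['position'],s['ee_rot'],s['joints'],s['force'],s['width'])
l=cv2.resize(im[:,:,::-1],(768,576),interpolation=cv2.INTER_CUBIC);cv2.imwrite('pics/w3b.png',cv2.convertScaleAbs(l,alpha=1.2))
E
```

```text
6.7 [0.42640844 0.26300121 0.25969965] [ 2.54490062e+00  1.84116340e+00 -1.87844015e-03] [-0.18629103  0.28024897 -0.58719493  1.80797448  0.17269512  1.10574003
 -1.15172452] [ 0.76550177 -0.02388984 -1.12595856] 0.10642101222250486
```

View pics/w3b.png

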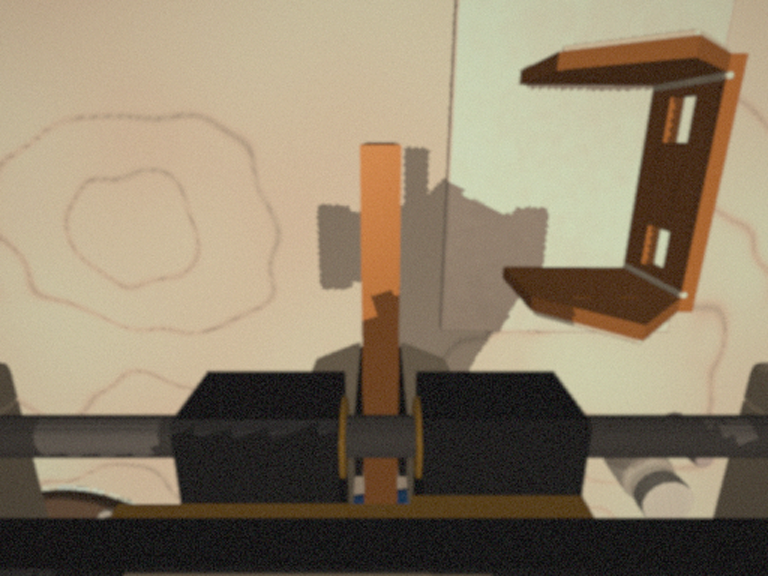

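```bash
cat > fit.py <<'E'
from h import *
from scipy.optimize import least_squares
d=np.load('w3.npz');pose=(d['p'],d['r']);M=R.from_rotvec(d['r']).as_matrix()
# house-frame points -> pixels (768 scale)
obs=[((-50,70,0),(521,84)),((-50,70,80),(558,70)),((-50,80,80),(562,52)),
((-50,-70,0),(503,268)),((-50,-70,80),(528,301)),((0,-70,130),(641,325)),((50,-70,0),(627,266)),((50,-70,80),(685,296)),((50,70,80),(730,75)),((0,80,130),(697,34))]
P=np.array([o[0] for o in obs])/1000;U=np.array([o[1] for o in obs])/1.5
def W(q,P):
    return np.c_[P[:,:2]@np.array([[np.cos(q[2]),np.sin(q[2])],[-np.sin(q[2]),np.cos(q[2])]])+q[:2],P[:,2]+.016]
f=lambda q:(proj('wrist',W(q,P),pose)-U).ravel()
r=least_squares(f,[.59,.25,-.316],loss='soft_l1')
q=r.x
if __name__=='__main__':
    print('house',q);print(np.round(r.fun.reshape(-1,2)*1,1)) 
    print(np.round(f(q).reshape(-1,2),1).tolist())
    seat=W(q,np.array([[-.055,0,0]]))[0];print('seat',seat)
    c=atz('wrist',(381/1.5,144/1.5),d['p'][2]+.0217,pose);print('wall end in tool',M.T@(c-d['p']),'tool x ang',np.arctan2(M[1,0],M[0,0]),M[:,2])
    c2=atz('wrist',(381/1.5,365/1.5),d['p'][2]+.0217,pose);v=c-c2;print('wall ang',np.arctan2(v[1],v[0]))
    im=cv2.imread('pics/w3.png');S=4;x0,y0=320,15
    im=cv2.convertScaleAbs(cv2.resize(im[y0:y0+150+66,x0:x0+190],None,fx=S,fy=S,interpolation=cv2.INTER_CUBIC)[:,:],alpha=1.2)
    def pl(pts):
        u=proj('wrist',W(q,np.array(pts)/1000.),pose);u=((u-[x0,y0]+.5)*S-.5).astype(int)
        cv2.polylines(im,[u.reshape(-1,1,2)],False,(255,0,0),1)
    for y in(-80,-70,70,80): pl([(50,y,0),(-50,y,0),(-50,y,80),(0,y,130),(50,y,80),(50,y,0)])
    for x in(50,60): pl([(x,-80,0),(x,-80,80),(x,80,80),(x,80,0)])
    pl([(-50,70,0),(-50,80,0)]);pl([(-50,70,80),(-50,80,80)]);pl([(-50,-70,80),(-50,-80,80)])
    im=cv2.resize(im,(520,590)) if 0 else im[:, :]
    cv2.imwrite('pics/fit.png',cv2.resize(im,None,fx=.69,fy=.69,interpolation=cv2.INTER_AREA))
E
python3 fit.py
```

```text
house [ 0.58797071  0.2612345  -0.32917061]
[[-0.6  0.4]
 [ 0.2  0.3]
 [-1.  -0.2]
 [ 0.3 -1.5]
 [ 3.2 -3.1]
 [ 3.4 -0.1]
 [-2.8  0.6]
 [-3.1  1.2]
 [-1.3 -1.7]
 [ 3.1  0.9]]
[[-0.6, 0.4], [0.2, 0.3], [-1.0, -0.2], [0.3, -1.5], [3.2, -3.1], [3.4, -0.1], [-2.8, 0.6], [-3.1, 1.2], [-1.3, -1.7], [3.1, 0.9]]
seat [0.53592361 0.2790137  0.016     ]
wall end in tool [ 8.05784748e-02  4.34296190e-06 -2.18021525e-02] tool x ang 1.2526115107186393 [-6.70574244e-04 -1.11360779e-03 -9.99999155e-01]
wall ang 1.2530505979330102
```

View pics/fit.png

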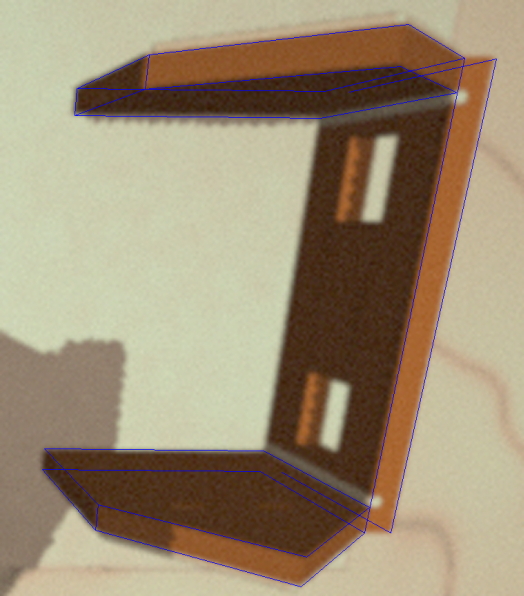

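The fit overlay matches the gables and far wall to about 1 px, giving house yaw −0.329 and the seat at (0.536, 0.279). The near feet are at display (75,114) and (43,449). Moving to a hover 20 mm short of the seat.

>>> jog_arm --moves '[{"fingers":1,"xyz":[3,4,0],"angular":[0,0,0.011]},{"fingers":1,"xyz":[4.91,7.9,0],"angular":[0,0,0.011]},{"fingers":1,"xyz":[4.91,7.9,4],"angular":[0,0,0.011]},{"fingers":1,"xyz":[4.91,7.9,8],"angular":[0,0,0.011]},{"fingers":1,"xyz":[4.91,7.9,12],"angular":[0,0,0.011]},{"fingers":1,"xyz":[4.91,7.9,15],"angular":[0,0,0.011]},{"fingers":1,"xyz":[4.91,7.9,16.5],"angular":[0,0,0.011]},{"fingers":1,"xyz":[4.91,7.9,16.5],"angular":[0,0,0.011]},{"fingers":1,"xyz":[4.91,7.9,16.5],"angular":[0,0,0.011]}]'

```text
clock: 7.88
position: [0.5171, 0.287, 0.0964]
ee_rot: [2.554, 1.83, 0.003]
force: [0.2, 0.3, -1.7]
width: 0.11
```

```bash
python3 - <<'E'
from fit import *
s=arm.observe(); im=imaging.get_image('wrist'); cv2.imwrite('pics/w4.png',im[:,:,::-1]); np.savez('w4.npz',p=s['position'],r=s['ee_rot'])
M=R.from_rotvec(s['ee_rot']).as_matrix()
seat=W(q,np.array([[-.055,0,0]]))[0]
print(s['position'],s['force'],s['ft_torque'],'toolx',np.arctan2(M[1,0],M[0,0]),M[:,2],'seat in tool',M.T@(seat-s['position']))
cv2.imwrite('pics/w4b.png',cv2.convertScaleAbs(cv2.resize(im[:,:,::-1],(768,576),interpolation=cv2.INTER_CUBIC),alpha=1.2))
E
```

```text
[0.51712213 0.28697769 0.09644893] [ 0.23514444  0.29596661 -1.68273861] [ 0.02701297 -0.06602752 -0.03034071] toolx 1.2433501023488112 [ 1.57816860e-03  9.52012535e-04 -9.99998302e-01] seat in tool [-0.00160488  0.02026271  0.08047088]
```

View pics/w4b.png

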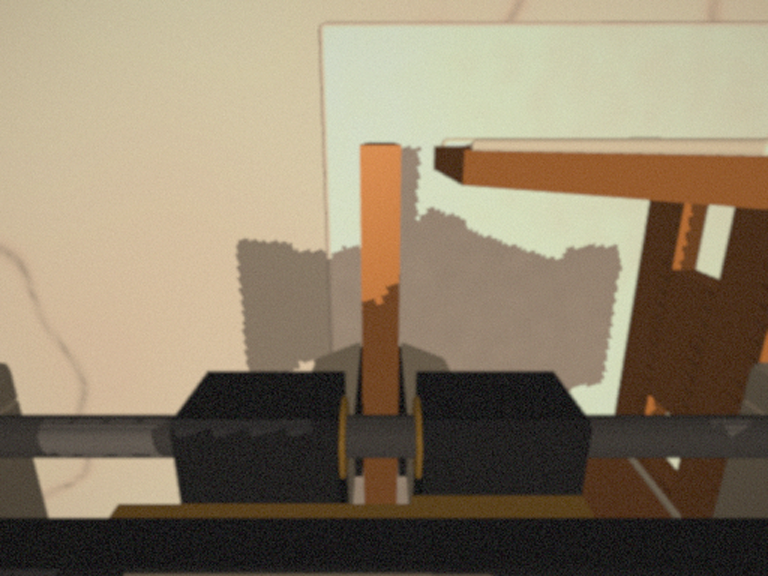

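```bash
python3 - <<'E'
from fit import *
d=np.load('w4.npz');p4=(d['p'],d['r']);M=R.from_rotvec(d['r']).as_matrix()
im=cv2.imread('pics/w4.png')
print('pred px768',np.round(proj('wrist',W(q,np.array([[-.05,.08,.08],[-.05,.07,.08],[-.05,.08,0],[-.05,.07,0]])),p4)*1.5))
for u,z in(((471,150),.096),((463,185),.096),((435,147),.016),((435,173),.016),((381,144),d['p'][2]+.0217),):
  print(u,M.T@(atz('wrist',(u[0]/1.5,u[1]/1.5),z,p4)-d['p']))
c=cv2.convertScaleAbs(cv2.resize(im[85:140,230:330],None,fx=7,fy=7,interpolation=cv2.INTER_CUBIC),alpha=1.4)
cv2.imwrite('pics/w4c.png',c)
E
```

```text
pred px768 [[469. 151.]
 [468. 186.]
 [437. 146.]
 [436. 169.]]
(471, 150) [0.0786416  0.02592248 0.00059053]
(463, 185) [0.06877124 0.02413439 0.0005745 ]
(435, 147) [0.07800348 0.02451029 0.08058809]
(435, 173) [0.06665703 0.02489839 0.08057257]
(381, 144) [ 8.05758198e-02 -2.59640213e-07 -2.15865048e-02]
```

View pics/w4c.png

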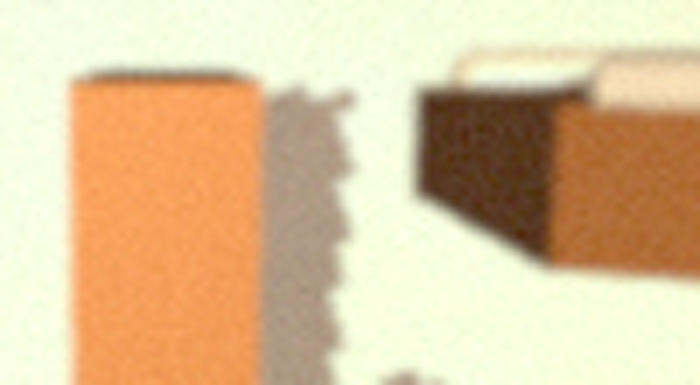

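>>> jog_arm --moves '[{"fingers":1,"xyz":[-0.22,0,1],"angular":[0,0,0.002]},{"fingers":1,"xyz":[-0.22,0,1.8],"angular":[0,0,0.002]},{"fingers":1,"xyz":[-0.22,0,1.8],"angular":[0,0,0.002]},{"fingers":1,"xyz":[-0.22,0,1.8],"angular":[0,0,0.002]},{"fingers":1,"xyz":[-0.22,0,1.8],"angular":[0,0,0.002]},{"fingers":1,"xyz":[-0.22,0,1.8],"angular":[0,0,0.002]}]'

```text
clock: 8.68
position: [0.5158, 0.2847, 0.0774]
ee_rot: [-2.555, -1.828, -0.001]
force: [-0.7, -0.4, -0.9]
width: 0.11
```

>>> jog_arm --moves '[{"fingers":1,"xyz":[0,0,0.1],"angular":[0,0,0]},{"fingers":1,"xyz":[0,0,0.2],"angular":[0,0,0]},{"fingers":1,"xyz":[0,0,0.2],"angular":[0,0,0]},{"fingers":1,"xyz":[0,0,0.2],"angular":[0,0,0]}]'

```text
clock: 9.18
position: [0.5156, 0.2845, 0.0752]
ee_rot: [2.555, 1.828, -0.0]
force: [0.3, 0.4, 0.2]
width: 0.109
```

>>> jog_arm --moves '[{"fingers":1,"xyz":[0,0,0.1],"angular":[0,0,0]},{"fingers":1,"xyz":[0,0,0.1],"angular":[0,0,0]},{"fingers":1,"xyz":[0,0,0.1],"angular":[0,0,0]},{"fingers":1,"xyz":[0,0,0.1],"angular":[0,0,0]}]'

```text
clock: 9.68
position: [0.5158, 0.2846, 0.0744]
ee_rot: [2.555, 1.828, 0.0]
force: [-1.0, -0.8, 4.0]
width: 0.109
```

Board contact felt (Fz +4 N). Easing up 0.5 mm and advancing.

>>> jog_arm --moves '[{"fingers":1,"xyz":[0,0,-0.05],"angular":[0,0,0]},{"fingers":1,"xyz":[0,0.4,-0.05],"angular":[0,0,0]},{"fingers":1,"xyz":[0,0.8,-0.05],"angular":[0,0,0]},{"fingers":1,"xyz":[0,1.2,-0.05],"angular":[0,0,0]},{"fingers":1,"xyz":[0,1.5,-0.05],"angular":[0,0,0]},{"fingers":1,"xyz":[0,1.7,-0.05],"angular":[0,0,0]},{"fingers":1,"xyz":[0,1.7,-0.05],"angular":[0,0,0]},{"fingers":1,"xyz":[0,1.7,-0.05],"angular":[0,0,0]},{"fingers":1,"xyz":[0,1.7,-0.05],"angular":[0,0,0]}]'

```text
clock: 10.8
position: [0.5316, 0.2791, 0.0747]
ee_rot: [-2.555, -1.828, 0.0]
force: [-0.8, -0.1, -1.3]
width: 0.106
```

```bash
cat > f.py <<'E'
from fit import *
s=[arm.observe()]
for _ in range(5): imaging.get_image('top'); s.append(arm.observe())
m=lambda k:np.mean([a[k] for a in s],0)
hx=np.array([np.cos(q[2]),np.sin(q[2]),0]);hy=np.array([-hx[1],hx[0],0])
seat=W(q,np.array([[-.055,0,0]]))[0]; F=np.array([a['force'] for a in s]);e=m('position')-seat
print('clock',s[-1]['clock'],'F hx,hy,z',np.round([F.mean(0)@hx,F.mean(0)@hy,F.mean(0)[2]],2),'std',F.std(0).round(2),'tq',m('ft_torque').round(3))
print('tcp-seat hx,hy,z mm',np.round(1e3*np.array([e@hx,e@hy,e[2]]),2))
M=R.from_rotvec(s[-1]['ee_rot']).as_matrix();print('yaw err',np.arctan2(M[1,0],M[0,0])-np.pi/2-q[2],M[:,2])
E
python3 f.py
```

```text
clock 11.05 F hx,hy,z [-0.21 -0.08 -0.96] std [0.5  0.15 0.38] tq [-0.025 -0.048 -0.019]
tcp-seat hx,hy,z mm [-4.02 -1.29 58.74]
yaw err 0.0001528915594555258 [ 4.67624554e-05 -3.96888993e-05 -9.99999998e-01]
```

>>> jog_arm --moves '[{"fingers":1,"xyz":[0.05,0.1,0],"angular":[0,0,0]},{"fingers":1,"xyz":[0.05,0.15,0],"angular":[0,0,0]},{"fingers":1,"xyz":[0.05,0.2,0],"angular":[0,0,0]},{"fingers":1,"xyz":[0.05,0.2,0],"angular":[0,0,0]},{"fingers":1,"xyz":[0.05,0.2,0],"angular":[0,0,0]}]'

```text
clock: 11.68
position: [0.5338, 0.2789, 0.0747]
ee_rot: [-2.555, -1.828, 0.0]
force: [-0.2, 0.1, -1.6]
width: 0.108
```

>>> jog_arm --moves '[{"fingers":1,"xyz":[0,0.03,0],"angular":[0,0,0]},{"fingers":1,"xyz":[0,0.06,0],"angular":[0,0,0]},{"fingers":1,"xyz":[0,0.06,0],"angular":[0,0,0]},{"fingers":1,"xyz":[0,0.06,0],"angular":[0,0,0]}]'

```text
clock: 12.18
position: [0.5343, 0.2787, 0.0747]
ee_rot: [-2.555, -1.828, 0.0]
force: [-0.6, 0.3, -1.4]
width: 0.105
```

>>> jog_arm --moves '[{"fingers":1,"xyz":[0,0.03,0],"angular":[0,0,0]},{"fingers":1,"xyz":[0,0.05,0],"angular":[0,0,0]},{"fingers":1,"xyz":[0,0.05,0],"angular":[0,0,0]},{"fingers":1,"xyz":[0,0.05,0],"angular":[0,0,0]}]'

```text
clock: 12.68
position: [0.5345, 0.2786, 0.0747]
ee_rot: [-2.555, -1.828, 0.001]
force: [-3.4, 0.1, 0.5]
width: 0.106
```

```bash
python3 f.py
```

```text
clock 12.925 F hx,hy,z [-3.8  -0.91  1.01] std [0.57 0.25 0.56] tq [0.114 0.631 0.153]
tcp-seat hx,hy,z mm [-1.21 -0.84 58.68]
yaw err 0.00029733691781974603 [-4.56583472e-04 -8.71395626e-05 -9.99999892e-01]
```

Contact made at about 3.6 N. Mz suggests the left gable carries more of it, so I'll trim the yaw a little and bring the push up to about 6 N.

>>> jog_arm --moves '[{"fingers":1,"xyz":[0,0,0],"angular":[0,0,-0.002]},{"fingers":1,"xyz":[0,0.02,0],"angular":[0,0,-0.002]},{"fingers":1,"xyz":[0,0.02,0],"angular":[0,0,-0.002]},{"fingers":1,"xyz":[0,0.02,0],"angular":[0,0,-0.002]}]'

```text
clock: 13.42
position: [0.5345, 0.2786, 0.0747]
ee_rot: [-2.553, -1.83, 0.001]
force: [-5.6, 0.6, 3.0]
width: 0.109
```

```bash
python3 f.py
```

```text
clock 13.675 F hx,hy,z [-5.38 -1.13  1.9 ] std [0.38 0.42 0.58] tq [0.169 1.022 0.049]
tcp-seat hx,hy,z mm [-1.21 -0.83 58.68]
yaw err 0.002303499929402375 [-7.67423907e-04 -3.82606783e-05 -9.99999705e-01]
```

>>> jog_arm --moves '[{"fingers":1,"xyz":[0,0.003,0],"angular":[0,0,0]},{"fingers":1,"xyz":[0,0.003,0],"angular":[0,0,0]},{"fingers":1,"xyz":[0,0.003,0],"angular":[0,0,0]},{"fingers":1,"xyz":[0,0.003,0],"angular":[0,0,0]},{"fingers":1,"xyz":[0,0.003,0],"angular":[0,0,0]},{"fingers":1,"xyz":[0,0.003,0],"angular":[0,0,0]},{"fingers":1,"xyz":[0,0.003,0],"angular":[0,0,0]},{"fingers":1,"xyz":[0,0.003,0],"angular":[0,0,0]},{"fingers":1,"xyz":[0,0.003,0],"angular":[0,0,0]},{"fingers":1,"xyz":[0,0.003,0],"angular":[0,0,0]},{"fingers":1,"xyz":[0,0.003,0],"angular":[0,0,0]},{"fingers":1,"xyz":[0,0.003,0],"angular":[0,0,0]}]'

```text
clock: 15.18
position: [0.5345, 0.2786, 0.0747]
ee_rot: [-2.553, -1.83, 0.001]
force: [-5.7, 1.1, 2.1]
width: 0.111
```

```bash
python3 f.py; python3 - <<'E'
from h import *
im=imaging.get_image('wrist')[:,:,::-1]; a=cv2.resize(im[60:260,200:400],(400,400),interpolation=cv2.INTER_CUBIC)
b=cv2.resize(imaging.get_image('scene')[95:205,310:420,::-1],(400,400),interpolation=cv2.INTER_CUBIC)
cv2.imwrite('pics/end.png',cv2.convertScaleAbs(np.hstack([a,b]),alpha=1.3))
E
```

```text
clock 15.425 F hx,hy,z [-5.82 -1.4   2.09] std [0.25 0.71 0.45] tq [0.159 1.035 0.032]
tcp-seat hx,hy,z mm [-1.2  -0.82 58.69]
yaw err 0.002415927303444365 [-7.65906068e-04 -2.36495336e-05 -9.99999706e-01]
```

View pics/end.png

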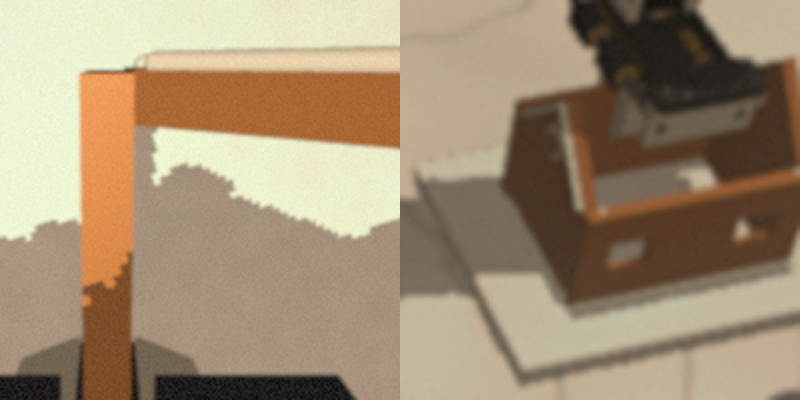

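The wall's inner face (x≈134) meets the left gable edge with no gap. Its end (y≈72) is level with the gable's outer face (y≈70). Holding a little longer, then handing in.

>>> jog_arm --moves '[{"fingers":1,"xyz":[0,0,0],"angular":[0,0,0]},{"fingers":1,"xyz":[0,0,0],"angular":[0,0,0]},{"fingers":1,"xyz":[0,0,0],"angular":[0,0,0]},{"fingers":1,"xyz":[0,0,0],"angular":[0,0,0]},{"fingers":1,"xyz":[0,0,0],"angular":[0,0,0]},{"fingers":1,"xyz":[0,0,0],"angular":[0,0,0]},{"fingers":1,"xyz":[0,0,0],"angular":[0,0,0]},{"fingers":1,"xyz":[0,0,0],"angular":[0,0,0]},{"fingers":1,"xyz":[0,0,0],"angular":[0,0,0]},{"fingers":1,"xyz":[0,0,0],"angular":[0,0,0]},{"fingers":1,"xyz":[0,0,0],"angular":[0,0,0]},{"fingers":1,"xyz":[0,0,0],"angular":[0,0,0]}]'

```text
clock: 17.02
position: [0.5345, 0.2786, 0.0747]
ee_rot: [-2.553, -1.83, 0.001]
force: [-5.2, 0.5, 2.2]
width: 0.11
```

```bash
python3 f.py; python3 -c "
from cell import job; print(job.sign_off())"
```

```text
clock 17.275 F hx,hy,z [-5.35 -1.15  2.17] std [0.79 0.59 0.4 ] tq [0.176 1.022 0.017]
tcp-seat hx,hy,z mm [-1.2  -0.83 58.68]
yaw err 0.0023528060280492147 [-8.33594103e-04 -2.97809596e-05 -9.99999652e-01]
the job is handed in; nothing more can be done
None
```

The brown two-window wall is out of the middle slot, standing on the cake board against the gables, and the gripper is still holding it there. I handed the job in at 17.3 s on the robot's clock.

- **Push:** averaged readings over the last 3.5 s or so were 5.3–5.8 N into the house, at or just under the 6 N you asked for. The load is nearly even on both gables.
- **Position:** by the camera-fitted house pose, the wall is about 1 mm from its place across the joint and well under 1 mm off along the house. It is about 0.002 rad off parallel and upright within 0.001 rad. The foot is within about 0.5 mm of the board by touch.
- **Picture check:** the wrist picture shows the wall flush with the left gable and its end level with the gable's outer face. The gripper hid the right gable, so there I rely on the even load.
- **Disagreement:** the cameras put the contact about 1 mm further into the house than where the wall actually touched, which is within calibration error. The wrist also read small side (−1.2 N) and upward (+2.2 N) forces, probably friction.
- **Other things:** I didn't re-measure their positions, but nothing looked touched in the pictures I took on the way.

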